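Refit the return spring on the tablet crusher's rod

ROBOT

A 6-joint arm with a two-finger parallel gripper is mounted at the origin on the work surface. World frame = base frame: x ahead of the robot, y to its left, z up, the work surface at z = 0. Lengths are in m, angles in rad, forces in N, time in s.
With the tool pointing down it reaches from about 0.275 to 0.85 m from the base axis. Payload 5.2 kg.
Tool frame: the origin (TCP) lies at the centre of the arm's flange, where the gripper is bolted on; the fingertips stand 173 mm ahead of it and the grasp point (between the pads) lies 155 mm ahead of it; z points along the fingers, y is the direction in which the jaws open and shut (so a half turn about z gives the same grasp; the last joint's range is limited). The gripper opens to 85 mm and grips with 20 to 120 N. Pads are 22 mm wide; open, the fingers measure 114 mm over their backs; the gripper's body (76 mm by 85 mm) begins 54 mm behind the grasp point. The pads swing forward as they close: fully open they stand 13 mm farther back than shut.
Start: joints at [1.106, 0.259, 1.535, -0, 1.348, -0.203], TCP at [0.142, 0.531, 0.405] pointing down, gripper open.
Joint ranges: [-3.14, 3.14], [-0.91, 2.08], [0.19, 2.58], [-1.22, 4.36], [0.22, 2.71], [-3.12, 3.12]. Speed limits (rad/s): [2.57, 2.57, 3.14, 3.14, 3.14, 3.14].

INTERFACE

Orientations are given as a rotation vector (axis times angle).
In Python, from rig import status, eyes, arm gives the robot as it stands.
- The arm moves only by the tool move_arm, never from a script. Its argument "rows" is one flat list of numbers, 7 for each row, row after row: the turn, a rotation vector about the tool's x, y, z in rad, then the shift along the tool's x, y, z in m, then the gripper command: -1 is shut, 1 is fully open, values between are in proportion. A call has 1 to 8 rows; each row is the pose to reach, as a shift and turn from the pose commanded when the call began, along the tool's axes at that moment; what a row does not reach only later rows make up. A row lasts 1/8 s, in which the tool goes at most 62.5 mm and 10.7 degrees, less where a joint would pass 70% of its speed; a pose out of reach is approached as far as the arm can. A call with a gripper value outside its range is refused whole. The fingers move at their own pace and stop on an object; the grip force is fixed at half the most. Time passes only in rows, so rows that repeat a pose let the fingers close. It gives the time, the measured TCP pose, the force and the opening at its end, in the units of the state.
- status.get_state(): the state, without advancing time (a new reading comes with each control period).
- eyes.capture(name): name is "scene" or "top"; returns a dict with "frame" (420x560x3 uint8, red, green, blue), "z_map" (420x560 float32, m along the optical axis (not along the pixel's ray), 0 where there is no reading), "fovy" (degrees; the focal length in pixels is half the picture's height over the tangent of half this angle, whatever the lens; pixels are square), "cx", "cy" (the principal point, pixels), "world_from_camera" (4x4, takes a point from camera to world coordinates). Camera axes: x right, y down, z forward; pixel columns grow to the right and rows downward; lengths in m; the calibration is good to about 2 mm. A picture is of the moment at which its call begins.
- arm.finish_job(): hands the job in, once; it reports no verdict.
The state is a dict: "t": time; "joint_pos": joint angles; "dq": joint speeds; "tau": joint torques, N m; "tool_pos": TCP position; "orientation": TCP orientation; "ft_force": force on the tool from outside, world axes, zero at the start; "wrist_torque": the same for the moment, N m; "width": finger opening in m.
Only numpy, scipy, OpenCV 4.12 (cv2) and the standard library are available. Lean on these libraries where they do the work, as an engineer would, in place of code of your own. Each camera call takes 0.05 s, during which the arm holds its last target.

TASK

Take the compression spring with the metal sleeve out of the white parts tray and thread it, tail end down, over the upright rod of the tablet crusher until it sits fully home on the rod's foot, uncompressed and upright, and let go. Its tail will snag on the two slotted collars on the way: do not force it, press only gently (never more than 15 N on the crusher) and twist it a little until the tail drops through each slot. Leave everything else where it is.

Things in the scene. Friction and masses are not known exactly. Their poses are not given: they have to be found in the camera images.
- spring: Steel compression spring standing loose in the tray, 86 mm long, about 85 g. Its top 30 mm (56 to 86 mm above the origin) is an aluminium sleeve to grip, 40 mm outer and 33 mm inner diameter, open on top; below are open coils of 3 mm wire, 36 mm outer and 30 mm inner diameter. Origin: on the axis at the lower end of the uncompressed spring; z along the axis towards the sleeve.
- spring_foot (a point): Point on the axis at the very end of the lowest coil; at spring's origin when relaxed, it moves up towards the sleeve (up to 9 mm) as the spring is compressed. 1.5 N preload, then 0.5 N per mm; solid at 9 mm, about 6 N. The coils do not twist: the tail turns with the sleeve.
- spring_tail (a point): Inner tip of the straight, square 3 mm tail that crosses the lowest coil radially on the spring's -x side, centred 4.5 mm above the spring's foot. It reaches inwards to 9.5 mm from the axis (this point) and sticks out to 26 mm from the axis.
- crusher: Tablet crusher: grey base 200 x 150 x 22 mm fixed to the counter, with a dark round anvil (40 mm high) and two hinge cheeks (77 mm high) on the +x side of an upright 15 mm rod. Origin: on the rod's axis at counter height; z up. Two steel collars on the rod, 26 mm diameter, 12 mm thick, have one slot each, about 8 mm wide at the rim, open from rim to rod, which the tail passes within 6 degrees either way.
- collar_top_mid (a point): Top face centre of the upper collar, on the rod's axis, 87 mm above the counter (the collar's underside is at 75 mm). Axes as the crusher. The collar is clamped and does not turn by hand; its slot's angle is not measured: seen from above it lies anywhere up to 43 degrees either side of the crusher's -x direction.
- collar_low_mid (a point): Top face centre of the lower collar, on the rod's axis, 53 mm above the counter (underside at 41 mm). Axes as the crusher, clamped likewise; its slot lies anywhere up to 43 degrees either side of the crusher's -x direction, independent of the upper one. Between the collars, and below this one, the tail turns freely.
- rod_foot (a point): Centre of the flat round foot (48 mm diameter) that the spring must stand on, on the rod's axis, 30 mm above the counter. Axes as the crusher.
- rod_tip (a point): Top of the rod's tapered end (8 mm across), on its axis, 70 mm above the foot.
- tray: White open parts tray, 200 x 200 x 22 mm, 4 mm walls, inner floor 4 mm above the counter, fixed. Origin: centre of its underside.
- sleeve: Short plain steel spacer tube, 38 mm diameter, 30 mm high, standing in the tray; not to be disturbed. Origin: centre of its underside.
- knob_nut: Black plastic knob, 36 mm diameter, 28 mm high, in the tray; not to be disturbed. Origin: centre of its underside.
- pill_jar: White pill jar, 54 mm diameter, 85 mm high; bystander. Origin: centre of its underside.
- amber_bottle: Amber bottle, 50 mm diameter, 95 mm high; bystander. Origin: centre of its underside.
- mortar: White bowl, 90 mm diameter, 50 mm high; bystander. Origin: centre of its underside.

How it is judged:
By the outcome, as a careful person would: the job done as asked, in the order asked, and still so for the second after the job is handed in, with the robot touching nothing.
It also fails if it takes over 72 s, if anything falls off the work surface, if the arm or the gripper's body presses on something with over 40 N, if the wrist force passes 120 N, or if a joint passes its speed limit or range.

## Working session

There is one attempt and no reset: what is moved stays moved. The work goes in short steps, Python scripts to look and compute and a tool call to move; the robot and the scene stay as the last step left them, time stands still between calls to the robot, and variables do not carry over. Pictures are saved under pics/ and viewed, and the job is handed in when it is done.

Besides the shell and the picture viewer there is one more tool, called after "Call:" as name(argument=value, ...) on one line, values as JSON. move_arm: Moves the arm, as the interface text tells. Its arguments: {"type":"object","properties":{"rows":{"type":"array","items":{"type":"number"}}},"required":["rows"]}

```bash
ls; mkdir -p pics; python3 - <<'E'
from rig import status, eyes, arm
import cv2, numpy as np, pickle
s=status.get_state(); print(s)
for n in ("scene","top"):
    c=eyes.capture(n); pickle.dump(c,open(f"{n}0.pkl","wb"))
    cv2.imwrite(f"pics/{n}0.png",cv2.cvtColor(c["frame"],cv2.COLOR_RGB2BGR))
    print(n,c["fovy"],c["cx"],c["cy"],c["world_from_camera"].round(4).tolist(),c["z_map"].min(),c["z_map"].max())
E
```

```text
pics
{'t': 0.0, 'joint_pos': array([ 1.10619170e+00,  2.59349074e-01,  1.53612253e+00, -4.35096680e-06,
        1.34803801e+00, -2.02827748e-01]), 'dq': array([-0.0010449 ,  0.00093287,  0.00076985, -0.00035907,  0.00157118,
       -0.00083132]), 'tau': array([-2.07005418e-03, -4.46032906e+01, -2.90564758e+01, -6.29387559e-04,
        1.19017280e-02,  2.13156102e-05]), 'tool_pos': array([0.14222415, 0.53105047, 0.40385531]), 'orientation': array([-4.09941971e-01, -3.11410086e+00,  2.84666293e-03]), 'ft_force': array([0.46692155, 0.10779516, 0.46217755]), 'wrist_torque': array([ 0.01238957, -0.01091419,  0.04526691]), 'width': 0.08558052016706195}
scene 49.85833363310374 285.2360823805987 209.96599430777096 [[-0.3834, 0.6521, -0.654, 1.3454], [0.9235, 0.2603, -0.2819, 0.3413], [-0.0136, -0.712, -0.702, 0.9496], [0.0, 0.0, 0.0, 1.0]] 0.0 3.0534623
top 47.21046617669536 276.73838568733544 210.07265326719997 [[0.0252, -0.9866, 0.1612, 0.326], [-0.9994, -0.029, -0.0208, 0.0119], [0.0252, -0.1606, -0.9867, 1.393], [0.0, 0.0, 0.0, 1.0]] 0.0 2.3398004
```

View pics/scene0.png

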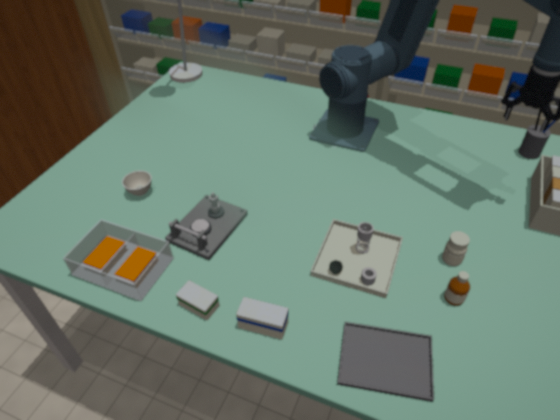

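View pics/top0.png

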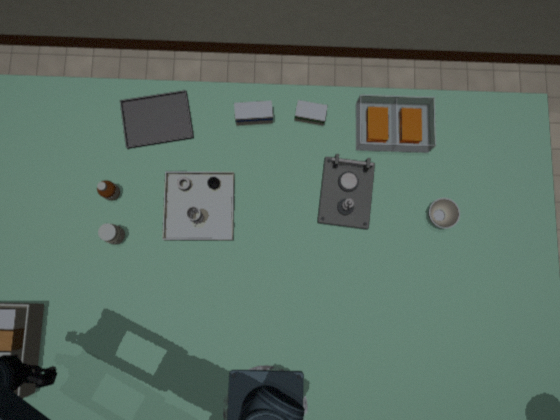

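The scene view shows the spring at about (365,235) in the tray, the rod at about (213,203) and the mortar at (137,183). In the top view the spring is at (195,214) and the rod at (348,204). I'll zoom in on both.

```bash
cat > h.py <<'E'
import numpy as np, cv2
def K(c):
    f=c["frame"].shape[0]/2/np.tan(np.radians(c["fovy"])/2); return f,c["cx"],c["cy"]
def cloud(c):
    f,cx,cy=K(c); z=c["z_map"].astype(float); v,u=np.mgrid[:z.shape[0],:z.shape[1]]
    P=np.stack([(u-cx)/f*z,(v-cy)/f*z,z],-1); T=c["world_from_camera"]
    W=P@T[:3,:3].T+T[:3,3]; W[z==0]=np.nan; return W
def ray(c,u,v,h):
    f,cx,cy=K(c); T=c["world_from_camera"]; d=T[:3,:3]@np.array([(u-cx)/f,(v-cy)/f,1]); o=T[:3,3]
    return o+d*(h-o[2])/d[2]
def proj(c,p):
    f,cx,cy=K(c); T=c["world_from_camera"]; q=T[:3,:3].T@(np.asarray(p)-T[:3,3]); return q[:2]/q[2]*f+[cx,cy]
def crop(c,u0,u1,v0,v1,s):
    return cv2.cvtColor(cv2.resize(c["frame"][v0:v1,u0:u1],None,fx=s,fy=s,interpolation=cv2.INTER_CUBIC),cv2.COLOR_RGB2BGR)
E
python3 - <<'E'
from h import *; import pickle
s=pickle.load(open("scene0.pkl","rb"));t=pickle.load(open("top0.pkl","rb"))
A=crop(s,310,410,215,295,4);B=crop(s,160,260,180,260,4);C=crop(t,155,255,165,245,4);D=crop(t,300,400,150,230,4)
im=np.vstack([np.hstack([A,B])[:300],np.hstack([C,D])[:300]])
cv2.imwrite("pics/zoom0.png",np.clip(im*1.4,0,255))
for n,c in(("scene",s),("top",t)):
    W=cloud(c); 
    x,y,z=W[...,0],W[...,1],W[...,2]
    print(n,"table",np.nanmedian(z[(x>.3)&(x<.7)&(abs(y)<.5)]))
    # high points
    for nm,(u0,u1,v0,v1) in dict(scene=dict(spring=(345,385,218,260),rod=(200,230,190,222)),top=dict(spring=(180,210,200,230),rod=(335,362,190,220)))[n].items():
        m=np.zeros(z.shape,bool);m[v0:v1,u0:u1]=1;
        for lo,hi in((.03,.06),(.06,.08),(.08,.086),(.086,.095),(.095,.12)):
            k=m&(z>lo)&(z<hi)
            if k.sum(): print(nm,lo,hi,k.sum(),W[k].min(0).round(4),W[k].max(0).round(4),W[k].mean(0).round(4))
E
```

```text
scene table 0.002441987986613714
spring 0.03 0.06 48 [0.5164 0.1964 0.0303] [0.5442 0.2316 0.0585] [0.5359 0.2146 0.0433]
spring 0.06 0.08 123 [0.5047 0.1951 0.0602] [0.5492 0.2343 0.0798] [0.5277 0.2151 0.0708]
spring 0.08 0.086 45 [0.5063 0.1975 0.0801] [0.548  0.2335 0.0859] [0.5285 0.2145 0.0827]
spring 0.086 0.095 86 [0.5046 0.1949 0.0864] [0.5458 0.2346 0.0948] [0.5262 0.2147 0.0904]
rod 0.03 0.06 179 [ 0.5418 -0.2372  0.03  ] [ 0.63   -0.1898  0.0598] [ 0.5782 -0.2109  0.0398]
rod 0.06 0.08 20 [ 0.5614 -0.2199  0.0609] [ 0.5792 -0.2029  0.0797] [ 0.5717 -0.2101  0.0692]
rod 0.08 0.086 18 [ 0.5613 -0.2235  0.08  ] [ 0.5811 -0.2014  0.0854] [ 0.5748 -0.2102  0.0827]
rod 0.086 0.095 38 [ 0.5539 -0.2245  0.0861] [ 0.5793 -0.2014  0.095 ] [ 0.571  -0.2109  0.0899]
rod 0.095 0.12 14 [ 0.5656 -0.2182  0.0953] [ 0.5735 -0.2076  0.1045] [ 0.5687 -0.2119  0.1003]
top table 0.0003966343180655807
spring 0.03 0.06 35 [0.5066 0.1951 0.0301] [0.5404 0.2305 0.0598] [0.5245 0.217  0.0421]
spring 0.06 0.08 50 [0.5041 0.1941 0.0608] [0.5407 0.2318 0.0782] [0.5244 0.2157 0.0691]
spring 0.08 0.086 10 [0.5059 0.1945 0.0802] [0.5394 0.2308 0.0848] [0.5279 0.217  0.0829]
spring 0.086 0.095 59 [0.504  0.1941 0.0861] [0.5435 0.2324 0.0949] [0.523  0.2136 0.09  ]
spring 0.095 0.12 1 [0.54   0.2048 0.0961] [0.54   0.2048 0.0961] [0.54   0.2048 0.0961]
rod 0.03 0.06 85 [ 0.5423 -0.237   0.03  ] [ 0.6143 -0.19    0.0573] [ 0.571  -0.2107  0.0378]
rod 0.06 0.08 5 [ 0.5528 -0.2145  0.0624] [ 0.5584 -0.2033  0.0765] [ 0.5567 -0.21    0.0732]
rod 0.08 0.086 22 [ 0.5517 -0.2243  0.0802] [ 0.5743 -0.2018  0.086 ] [ 0.5642 -0.214   0.0843]
rod 0.086 0.095 34 [ 0.5537 -0.2265  0.0861] [ 0.5767 -0.2012  0.0948] [ 0.565  -0.2131  0.0891]
rod 0.095 0.12 12 [ 0.5603 -0.2163  0.0952] [ 0.5685 -0.2077  0.1009] [ 0.5639 -0.2129  0.0989][ WARN:0@0.033] global loadsave.cpp:1063 imwrite_ Unsupported depth image for selected encoder is fallbacked to CV_8U.
```

View pics/zoom0.png

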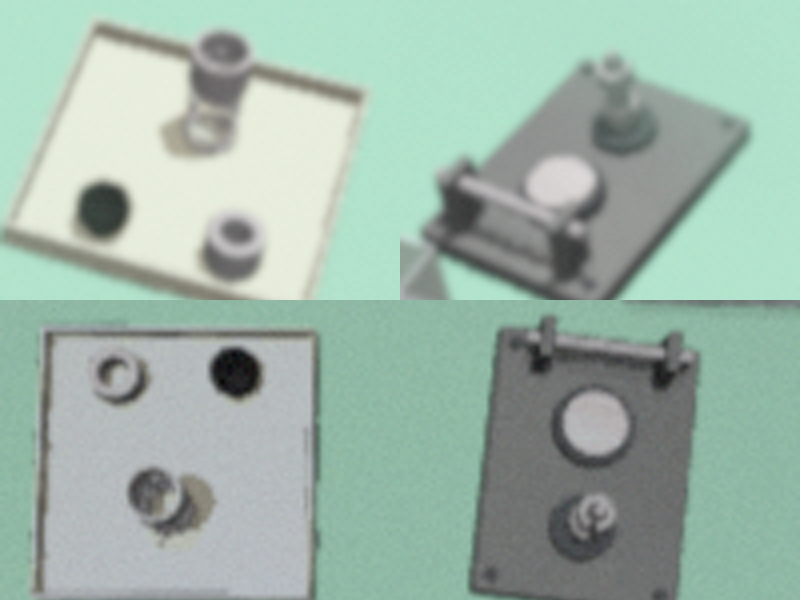

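```bash
python3 - <<'E'
from h import *; import pickle
s=pickle.load(open("scene0.pkl","rb"));t=pickle.load(open("top0.pkl","rb"))
print(proj(s,(.5245,.214,.0085)),proj(t,(.5245,.214,.0085)),proj(s,(.566,-.2134,.087)),proj(t,(.566,-.2134,.087)))
A=crop(s,345,385,220,258,10)[:380];B=crop(s,195,235,188,226,10)
C=crop(t,178,218,198,228,10);D=crop(t,330,370,192,222,10)
f=lambda i:np.clip(cv2.normalize(i,None,0,255,cv2.NORM_MINMAX),0,255).astype(np.uint8)
cv2.imwrite("pics/z1.png",np.hstack([f(A),f(B)]));cv2.imwrite("pics/z2.png",np.hstack([f(C),f(D)]))
E
```

```text
[362.14567043 247.19727827] [196.78761808 217.20196082] [213.57311141 196.31513993] [348.26185999 202.68141183]
```

View pics/z1.png

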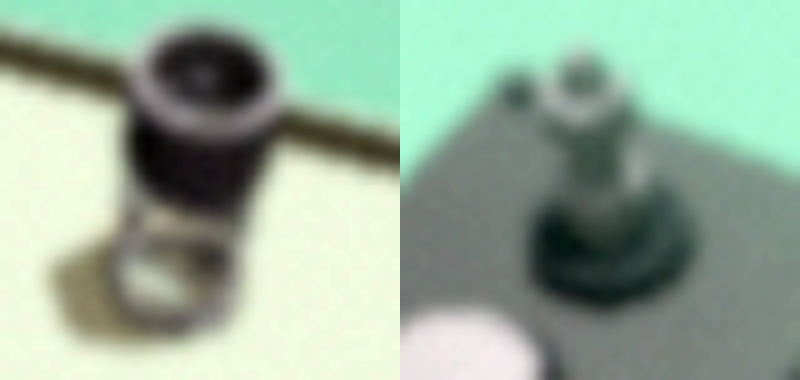

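View pics/z2.png

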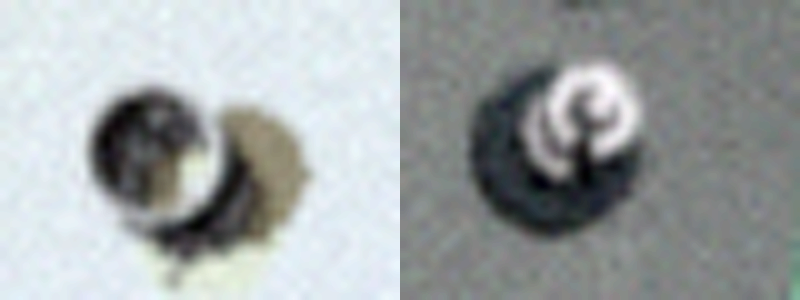

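```bash
python3 - <<'E'
from h import *; import pickle
s=pickle.load(open("scene0.pkl","rb"));t=pickle.load(open("top0.pkl","rb"))
def ell(c,box,h,cond,name):
    u0,u1,v0,v1=box
    g=cv2.resize(c["frame"][v0:v1,u0:u1],None,fx=8,fy=8,interpolation=cv2.INTER_CUBIC)
    m=cond(g.astype(int)).astype(np.uint8)
    cs,_=cv2.findContours(m,cv2.RETR_EXTERNAL,cv2.CHAIN_APPROX_NONE); k=max(cs,key=cv2.contourArea)
    e=cv2.fitEllipse(cv2.convexHull(k)); u=u0+(e[0][0]+.5)/8-.5; v=v0+(e[0][1]+.5)/8-.5
    print(name,(round(u,2),round(v,2)),np.round(e[1],1)/8, ray(c,u,v,h).round(4))
# rod foot dark disc in top
lum=lambda g:g.sum(-1)/3
ell(t,(330,370,192,226),.030,lambda g:lum(g)<75,"foot top<75")
ell(t,(330,370,192,226),.030,lambda g:lum(g)<65,"foot top<65")
ell(s,(195,235,188,226),.030,lambda g:lum(g)<80,"foot scene")
ell(s,(195,235,188,226),.030,lambda g:lum(g)<70,"foot scene")
for c in (t,s):
    W=cloud(c); x,y,z=np.moveaxis(W,-1,0)
    m=(abs(z-.022)<.006)&(x>.45)&(x<.8)&(y>-.4)&(y<-.1)
    m=cv2.morphologyEx(m.astype(np.uint8),cv2.MORPH_OPEN,np.ones((3,3)))>0
    r=cv2.minAreaRect(W[m][:,:2].astype(np.float32)*1000);print("base",r)
    m=(abs(z-.040)<.006)&(x>.6)&(x<.8)&(y>-.4)&(y<-.1)
    print("anvil",cv2.minEnclosingCircle(W[m][:,:2].astype(np.float32)), W[m].mean(0))
    m=(z>.028)&(z<.033)&(np.hypot(x-.566,y+.213)<.035)
    print("foot",cv2.minEnclosingCircle(W[m][:,:2].astype(np.float32)))
    m=(z>.082)&(z<.1)&(np.hypot(x-.525,y-.214)<.035)
    print("spring",cv2.minEnclosingCircle(W[m][:,:2].astype(np.float32)))
    m=(z>.082)&(z<.092)&(np.hypot(x-.566,y+.213)<.035)
    print("collar",cv2.minEnclosingCircle(W[m][:,:2].astype(np.float32)))
print("tail tip",ray(t,195.5,225,.0085), "slot dir pts",ray(t,330+58.8-40,192+11.2,.087),ray(t,330+58-40,192+16,.087),"anv/foot",ray(t,300+(592-400)/4,150+(427-300)/4,.04),ray(t,300+(582-400)/4,150+(532-300)/4,.03))
print(t["frame"][192:222,335:361].sum(-1)//3)
E
```

```text
foot top<75 (345.27, 206.6) [18.5875 19.0875] [ 0.5647 -0.2146  0.03  ]
foot top<65 (344.88, 206.78) [16.725 17.025] [ 0.5642 -0.2134  0.03  ]
foot scene (214.9, 212.89) [10.9375 15.6375] [ 0.5751 -0.2121  0.03  ]
foot scene (213.99, 213.38) [ 8.8625 12.4125] [ 0.5779 -0.2136  0.03  ]
base ((608.7315673828125, -218.27908325195312), (150.28189086914062, 199.3890838623047), 84.23564910888672)
anvil ((0.7103626728057861, -0.29905062913894653), 0.13483047485351562) [ 0.71925189 -0.28294248  0.03901886]
foot ((0.5710753202438354, -0.21186183393001556), 0.02826184220612049)
spring ((0.5235211253166199, 0.2142033725976944), 0.020605536177754402)
collar ((0.5645200610160828, -0.2138170301914215), 0.013093267567455769)
base ((644.3661499023438, -222.66903686523438), (164.21583557128906, 274.33709716796875), 79.1300277709961)
anvil ((0.7105681300163269, -0.29773709177970886), 0.13151699304580688) [ 0.73131487 -0.28507178  0.04067243]
foot ((0.5637118220329285, -0.2102387547492981), 0.028967412188649178)
spring ((0.5257599353790283, 0.21599888801574707), 0.022571809589862823)
collar ((0.5673191
[... 2844 characters left out ...]
78  79  81
   78  81  81  78  79  80  78  78]
 [ 80  78  80  80  81  80  78  80  77  77  77  80  77  77  83  83  82  85
   81  82  80  79  79  79  81  78]
 [ 78  78  80  78  81  81  79  79  79  80  80  82  79  79  80  82  81  84
   82  78  80  80  79  79  79  84]
 [ 78  78  79  82  81  80  80  80  80  80  82  79  82  81  80  83  77  82
   81  79  77  79  79  79  81  77]
 [ 81  77  80  80  80  77  81  81  76  83  80  82  79  81  78  82  82  81
   81  80  79  79  79  80  81  81]
 [ 79  79  78  79  81  78  78  79  80  81  81  80  81  81  80  83  82  81
   81  77  76  80  79  78  80  79]
 [ 78  82  80  80  78  80  82  82  82  81  79  80  80  81  79  82  81  81
   80  80  79  78  80  81  79  80]]
```

The top view shows several useful things:
- The spring's tail tip is at about (195.5,225), pointing at roughly 174° in world yaw.
- The upper collar's slot shows as a dark notch at (348,207), pointing at roughly 168°.
- The crusher's yaw is about -5.5°.
- The spring is near (.5245,.2145) and the rod near (.566,-.2135).

Next I'll move above the spring.

```bash
cat >> h.py <<'E'
from scipy.spatial.transform import Rotation as R
def delta(target,yaw=None):
    """shift in tool axes from measured pose to world target (TCP); keeps the tool vertical and jaw (tool y) yaw (deg) as given."""
    from rig import status
    s=status.get_state(); r=R.from_rotvec(s["orientation"]); M=r.as_matrix()
    y0=np.degrees(np.arctan2(M[1,1],M[0,1])); yw=y0 if yaw is None else yaw
    a=np.radians(yw); y=np.array([np.cos(a),np.sin(a),0]); z=np.array([0,0,-1.]); x=np.cross(y,z)
    Rt=R.from_matrix(np.stack([x,y,z],1))
    print("t",round(s["t"],2),"pos",s["tool_pos"].round(4),"jaw yaw",y0.round(2),"tilt",M[:2,2].round(4),"F",s["ft_force"].round(2),"tau",s["wrist_torque"].round(3),"w",round(s["width"],4),"q",s["joint_pos"].round(2))
    print("shift",(M.T@(np.array(target)-s["tool_pos"])).round(4),"turn",(r.inv()*Rt).as_rotvec().round(4))
E
python3 -c "
from h import *
delta((.5245,.2145,.33))"
```

```text
t 0.1 pos [0.1422 0.5311 0.404 ] jaw yaw 75.0 tilt [-0.0008 -0.0015] F [ 1.1  -0.09 -0.87] tau [ 0.047 -0.021 -0.028] w 0.0855 q [ 1.11  0.26  1.54  0.    1.35 -0.2 ]
shift [-0.4512 -0.2067  0.0741] turn [-0.0016 -0.0004 -0.    ]
```

Call:
move_arm(rows=[0,0,0,-0.451,-0.207,0.04,1,0,0,0,-0.451,-0.207,0.04,1,0,0,0,-0.451,-0.207,0.04,1,0,0,0,-0.451,-0.207,0.04,1,0,0,0,-0.451,-0.207,0.04,1,0,0,0,-0.451,-0.207,0.04,1,0,0,0,-0.451,-0.207,0.04,1,0,0,0,-0.451,-0.207,0.074,1])

```text
t: 1.1
tool_pos: [0.521, 0.2178, 0.3371]
orientation: [0.411, 3.109, 0.003]
ft_force: [-0.4, 0.8, 0.3]
width: 0.0857
```

Call:
move_arm(rows=[0,0,0,0,0,0,1,0,0,0,0,0,0,1])

```text
t: 1.35
tool_pos: [0.5182, 0.2195, 0.3352]
orientation: [-0.411, -3.113, 0.0]
ft_force: [0.9, -0.5, 0.2]
width: 0.0849
```

```bash
python3 -c "
from h import *
delta((.5245,.2145,.230))"
```

```text
t 1.35 pos [0.5182 0.2195 0.3352] jaw yaw 74.95 tilt [-0.002   0.0001] F [ 0.94 -0.45  0.17] tau [-0.036  0.055 -0.046] w 0.0849 q [ 0.2   0.34  1.6   0.    1.2  -1.11]
shift [-0.0076 -0.0031  0.1051] turn [-0.0004 -0.0019 -0.    ]
```

Call:
move_arm(rows=[0,0,0,-0.0076,-0.0031,0.04,1,0,0,0,-0.0076,-0.0031,0.08,1,0,0,0,-0.0076,-0.0031,0.108,1,0,0,0,-0.0076,-0.0031,0.108,1,0,0,0,-0.0076,-0.0031,0.108,1])

```text
t: 1.98
tool_pos: [0.5251, 0.2156, 0.2294]
orientation: [0.407, 3.113, 0.001]
ft_force: [-0.1, -0.7, 0.8]
width: 0.0853
```

```bash
python3 -c "
from h import *
delta((.5245,.2145,.227))
from rig import eyes
for n,b in (('scene',(330,390,200,260)),('top',(170,230,190,250))):
    c=eyes.capture(n); cv2.imwrite(f'pics/g_{n}.png',crop(c,*b,8))
"
python3 -c "
import cv2,numpy as np
cv2.imwrite('pics/g1.png',cv2.resize(np.hstack([cv2.imread('pics/g_scene.png'),cv2.imread('pics/g_top.png')]),(800,400)))"
```

```text
t 1.98 pos [0.5251 0.2156 0.2294] jaw yaw 75.09 tilt [0.0024 0.0006] F [-0.12 -0.66  0.77] tau [ 0.026 -0.012 -0.041] w 0.0853 q [ 0.19  0.46  1.71  0.    0.97 -1.12]
shift [ 0.0003 -0.0012  0.0024] turn [ 0.0012  0.0022 -0.    ]
```

View pics/g1.png

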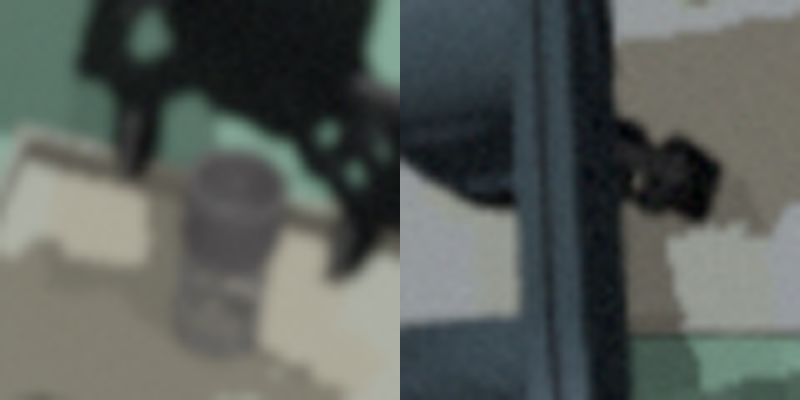

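The scene view shows the sleeve (zoomed, about (235,200)) centred between the two open fingers, which end around (135,170) and (345,275). Closing now.

Call:
move_arm(rows=[0,0,0,0,0,0.002,-1,0,0,0,0,0,0.002,-1,0,0,0,0,0,0.002,-1,0,0,0,0,0,0.002,-1,0,0,0,0,0,0.002,-1,0,0,0,0,0,0.002,-1,0,0,0,0,0,0.002,-1,0,0,0,0,0,0.002,-1])

```text
t: 3.08
tool_pos: [0.5251, 0.2145, 0.2257]
orientation: [0.41, 3.115, 0.0]
ft_force: [-0.1, 0.9, 1.1]
width: 0.0387
```

```bash
python3 -c "
from h import *
delta((.5245,.2145,.227))
"
```

```text
t 3.08 pos [0.5251 0.2145 0.2257] jaw yaw 75.0 tilt [0.0002 0.    ] F [-0.08  0.86  1.05] tau [ 0.062 -0.028  0.005] w 0.0387 q [ 0.19  0.47  1.71 -0.    0.96 -1.12]
shift [ 0.0006 -0.0002 -0.0013] turn [ 0.0001  0.0002 -0.    ]
```

Call:
move_arm(rows=[0,0,0,0,0,-0.03,-1,0,0,0,0,0,-0.08,-1,0,0,0,0,0,-0.13,-1,0,0,0,0,0,-0.15,-1,0,0,0,0,0,-0.15,-1])

```text
t: 3.7
tool_pos: [0.5253, 0.2146, 0.3771]
orientation: [0.41, 3.112, 0.001]
ft_force: [0.7, -0.7, -2.4]
width: 0.0387
```

```bash
python3 -c "
from h import *
delta((.53,-.2135,.375))
"
```

```text
t 3.7 pos [0.5253 0.2146 0.3771] jaw yaw 75.0 tilt [0.0033 0.0005] F [ 0.74 -0.72 -2.42] tau [ 0.03   0.009 -0.052] w 0.0387 q [ 0.19  0.31  1.54 -0.    1.29 -1.12]
shift [-0.1153 -0.4122  0.0019] turn [ 0.0013  0.0031 -0.    ]
```

Call:
move_arm(rows=[0,0,0,-0.015,-0.05,0,-1,0,0,0,-0.03,-0.105,0,-1,0,0,0,-0.045,-0.16,0,-1,0,0,0,-0.06,-0.215,0,-1,0,0,0,-0.075,-0.27,0,-1,0,0,0,-0.09,-0.32,0,-1,0,0,0,-0.105,-0.37,0,-1,0,0,0,-0.1153,-0.4122,0,-1])

```text
t: 4.7
tool_pos: [0.5291, -0.2154, 0.3732]
orientation: [-0.411, -3.111, -0.002]
ft_force: [-0.1, 0.0, -0.5]
width: 0.0391
```

Call:
move_arm(rows=[0,0,0,0,0,0,-1,0,0,0,0,0,0,-1,0,0,0,0,0,0,-1])

```text
t: 5.08
tool_pos: [0.5296, -0.2122, 0.3749]
orientation: [-0.408, -3.114, -0.002]
ft_force: [-0.2, 0.2, -0.3]
width: 0.0393
```

```bash
python3 -c "
from h import *
import pickle
from rig import eyes
delta((.566,-.2135,.345))
for n,b in (('scene',(180,280,110,230)),('top',(300,400,150,230))):
    c=eyes.capture(n); pickle.dump(c,open(n+'1.pkl','wb')); cv2.imwrite(f'pics/h_{n}.png',np.clip(crop(c,*b,5)*1.5,0,255).astype(np.uint8))
"
```

```text
t 5.08 pos [ 0.5296 -0.2122  0.3749] jaw yaw 75.08 tilt [-0.0013  0.0011] F [-0.24  0.2  -0.25] tau [ 0.04  -0.034  0.019] w 0.0393 q [-0.58  0.32  1.53  0.    1.3  -1.89]
shift [-0.0355  0.0081  0.0298] turn [ 0.0008 -0.0015  0.    ]
```

View pics/h_scene.png

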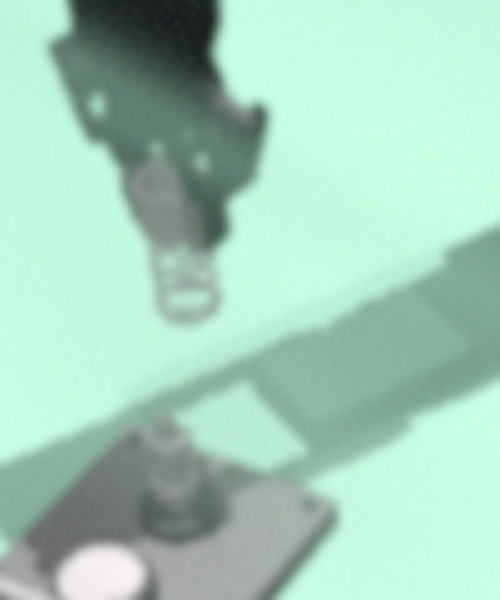

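View pics/h_top.png

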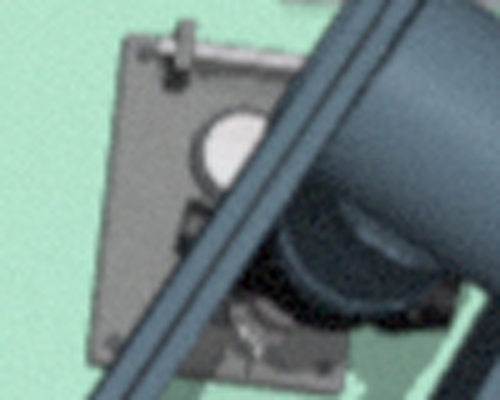

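```bash
python3 -c "
from h import *
import pickle
s=pickle.load(open('scene1.pkl','rb'))
print(ray(s,217.4,169.6,.153), proj(s,(.5296,-.2122,.153)),proj(s,(.5296,-.2122,.239)))
im=crop(s,200,240,135,175,14); cv2.imwrite('pics/h2.png',cv2.normalize(im,None,0,255,cv2.NORM_MINMAX))
"
```

```text
[ 0.52580388 -0.214232    0.153     ] [217.386357   170.58816932] [213.49500986 145.3078692 ]
```

View pics/h2.png

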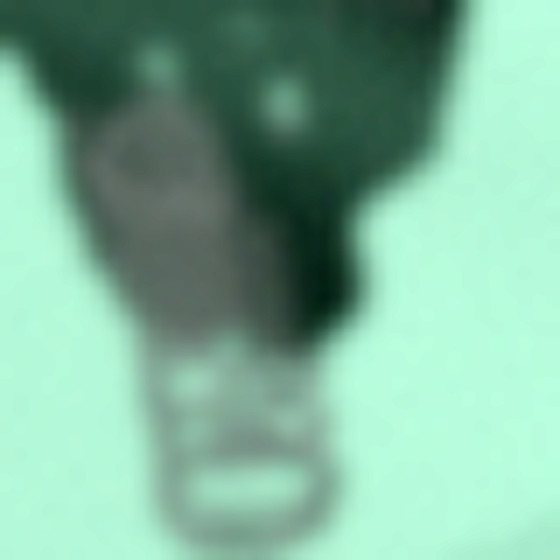

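```bash
python3 -c "
from h import *
delta((.5663,-.2140,.345),69)
"
```

```text
t 5.17 pos [ 0.5298 -0.2123  0.3754] jaw yaw 75.09 tilt [-0.0004  0.0004] F [-0.35  0.18 -1.04] tau [ 0.024  0.01  -0.025] w 0.0389 q [-0.58  0.32  1.53  0.    1.3  -1.89]
shift [-0.0357  0.0077  0.0304] turn [ 0.0003 -0.0005  0.1063]
```

Call:
move_arm(rows=[0,0,0.05,-0.0357,0.0077,0.0,-1,0,0,0.106,-0.0357,0.0077,0.015,-1,0,0,0.106,-0.0357,0.0077,0.03,-1,0,0,0.106,-0.0357,0.0077,0.03,-1,0,0,0.106,-0.0357,0.0077,0.03,-1,0,0,0.106,-0.0357,0.0077,0.03,-1])

```text
t: 5.92
tool_pos: [0.5662, -0.2154, 0.3464]
orientation: [0.574, 3.087, -0.001]
ft_force: [0.1, -0.0, -0.6]
width: 0.0391
```

```bash
python3 -c "
from h import *
import pickle
from rig import eyes
delta((.5663,-.2140,.32),69)
V=[]
for n,b in (('scene',(190,240,150,225)),('top',(320,380,170,230))):
    c=eyes.capture(n); pickle.dump(c,open(n+'2.pkl','wb')); im=crop(c,*b,8); V.append(cv2.resize(cv2.normalize(im,None,0,255,cv2.NORM_MINMAX),(400,600) if n=='scene' else (400,400)))
V[1]=np.vstack([V[1],np.zeros((200,400,3),np.uint8)])
cv2.imwrite('pics/i.png',np.hstack(V))
s=pickle.load(open('scene2.pkl','rb'))
print(proj(s,(.5663,-.2140,.123)))
"
```

```text
t 5.92 pos [ 0.5662 -0.2154  0.3464] jaw yaw 68.94 tilt [ 0.0011 -0.0007] F [ 0.09 -0.02 -0.61] tau [ 0.01   0.006 -0.041] w 0.0391 q [-0.55  0.4   1.48 -0.    1.26 -1.75]
shift [0.0005 0.0013 0.0264] turn [-0.0002  0.0013 -0.0011]
[211.69847032 186.76026775]
```

View pics/i.png

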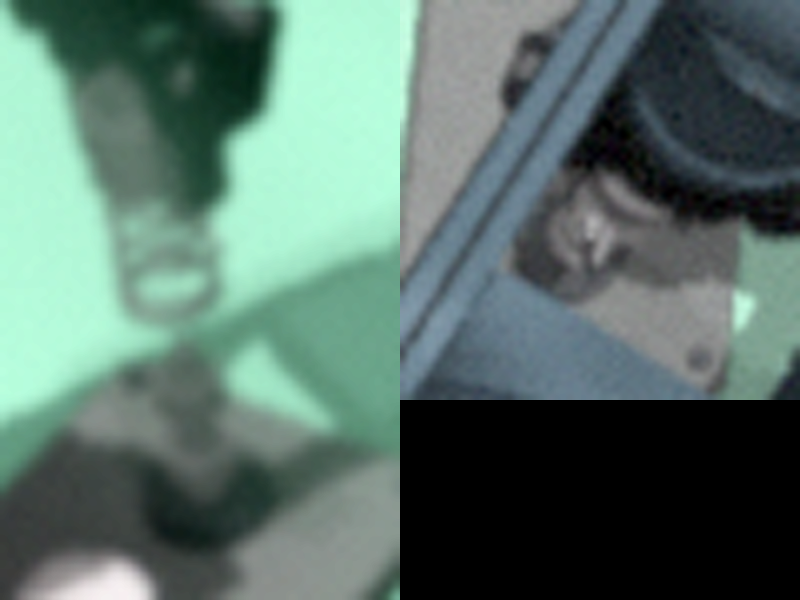

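Call:
move_arm(rows=[0,0,0,0.0005,0.0013,0.01,-1,0,0,0,0.0005,0.0013,0.02,-1,0,0,0,0.0005,0.0013,0.028,-1,0,0,0,0.0005,0.0013,0.033,-1,0,0,0,0.0005,0.0013,0.034,-1,0,0,0,0.0005,0.0013,0.034,-1])

```text
t: 6.78
tool_pos: [0.5663, -0.2139, 0.3117]
orientation: [0.574, 3.088, -0.0]
ft_force: [-1.3, -0.5, -0.2]
width: 0.0389
```

```bash
python3 -c "
from h import *
delta((.5663,-.2140,.306),69)
"
```

```text
t 6.78 pos [ 0.5663 -0.2139  0.3117] jaw yaw 68.93 tilt [ 0.0002 -0.0001] F [-1.26 -0.51 -0.18] tau [ 0.038 -0.028 -0.008] w 0.0389 q [-0.55  0.43  1.52 -0.    1.19 -1.75]
shift [-0.     -0.      0.0057] turn [-0.      0.0002 -0.0013]
```

Call:
move_arm(rows=[0,0,0,0,0,0.002,-1,0,0,0,0,0,0.004,-1,0,0,0,0,0,0.006,-1,0,0,0,0,0,0.008,-1,0,0,0,0,0,0.009,-1,0,0,0,0,0,0.01,-1,0,0,0,0,0,0.01,-1])

```text
t: 7.65
tool_pos: [0.5662, -0.2139, 0.3016]
orientation: [-0.574, -3.088, -0.0]
ft_force: [-0.9, 0.8, -0.6]
width: 0.0388
```

```bash
python3 -c "
from h import *
delta((.5663,-.2140,.302),69)
"
```

```text
t 7.65 pos [ 0.5662 -0.2139  0.3016] jaw yaw 68.93 tilt [-0.0001  0.0001] F [-0.87  0.82 -0.59] tau [-0.006 -0.007 -0.07 ] w 0.0388 q [-0.55  0.44  1.54  0.    1.17 -1.75]
shift [-0.0001 -0.0001 -0.0004] turn [ 0.     -0.0002 -0.0013]
```

Call:
move_arm(rows=[0,0,0,0,0,0.001,-1,0,0,0,0,0,0.002,-1,0,0,0,0,0,0.003,-1,0,0,0,0,0,0.003,-1])

```text
t: 8.15
tool_pos: [0.5662, -0.2139, 0.2985]
orientation: [-0.574, -3.088, -0.0]
ft_force: [-0.8, 1.9, -0.8]
width: 0.0387
```

Call:
move_arm(rows=[0,0,0,0,0,0,-1])

```text
t: 8.28
tool_pos: [0.5662, -0.2139, 0.2987]
orientation: [0.574, 3.089, -0.0]
ft_force: [0.7, -0.1, -0.8]
width: 0.0388
```

Call:
move_arm(rows=[0,0,0,0,0,0,-1])

```text
t: 8.4
tool_pos: [0.5662, -0.2139, 0.2987]
orientation: [0.574, 3.089, -0.0]
ft_force: [-0.0, 0.5, -0.5]
width: 0.0389
```

Call:
move_arm(rows=[0,0,0,0,0,0,-1])

```text
t: 8.52
tool_pos: [0.5662, -0.2139, 0.2987]
orientation: [0.575, 3.089, -0.0]
ft_force: [0.9, -0.3, 0.4]
width: 0.0391
```

The tail is about 7 mm past the collar's top face with no upward force, so it is in the upper slot. Carrying on gently.

Call:
move_arm(rows=[0,0,0,0,0,0.002,-1,0,0,0,0,0,0.004,-1,0,0,0,0,0,0.006,-1,0,0,0,0,0,0.006,-1])

```text
t: 9.02
tool_pos: [0.5661, -0.2138, 0.2923]
orientation: [-0.574, -3.088, -0.0]
ft_force: [-0.5, -0.2, 0.2]
width: 0.0388
```

Call:
move_arm(rows=[0,0,0,0,0,0.002,-1,0,0,0,0,0,0.004,-1,0,0,0,0,0,0.006,-1,0,0,0,0,0,0.006,-1])

```text
t: 9.52
tool_pos: [0.5661, -0.2138, 0.2864]
orientation: [-0.574, -3.088, -0.0]
ft_force: [0.3, 0.4, -0.4]
width: 0.0391
```

Call:
move_arm(rows=[0,0,0,0,0,0,-1,0,0,0,0,0,0,-1])

```text
t: 9.78
tool_pos: [0.5662, -0.2139, 0.2867]
orientation: [0.575, 3.088, -0.0]
ft_force: [0.6, 0.4, -0.7]
width: 0.0396
```

```bash
python3 -c "
from h import *
import pickle
from rig import eyes
delta((.5663,-.2140,.275),69)
V=[]
for n,b in (('scene',(190,240,150,225)),('top',(320,380,170,230))):
    c=eyes.capture(n); pickle.dump(c,open(n+'3.pkl','wb')); im=crop(c,*b,8); V.append(cv2.resize(cv2.normalize(im,None,0,255,cv2.NORM_MINMAX),(400,600) if n=='scene' else (400,400)))
V[1]=np.vstack([V[1],np.zeros((200,400,3),np.uint8)])
cv2.imwrite('pics/j.png',np.hstack(V))
"
```

```text
t 9.78 pos [ 0.5662 -0.2139  0.2867] jaw yaw 68.92 tilt [ 0.0001 -0.0001] F [ 0.61  0.42 -0.75] tau [-0.014  0.018  0.01 ] w 0.0396 q [-0.55  0.45  1.55 -0.    1.13 -1.75]
shift [-0.0001 -0.      0.0117] turn [-0.      0.0002 -0.0013]
```

View pics/j.png

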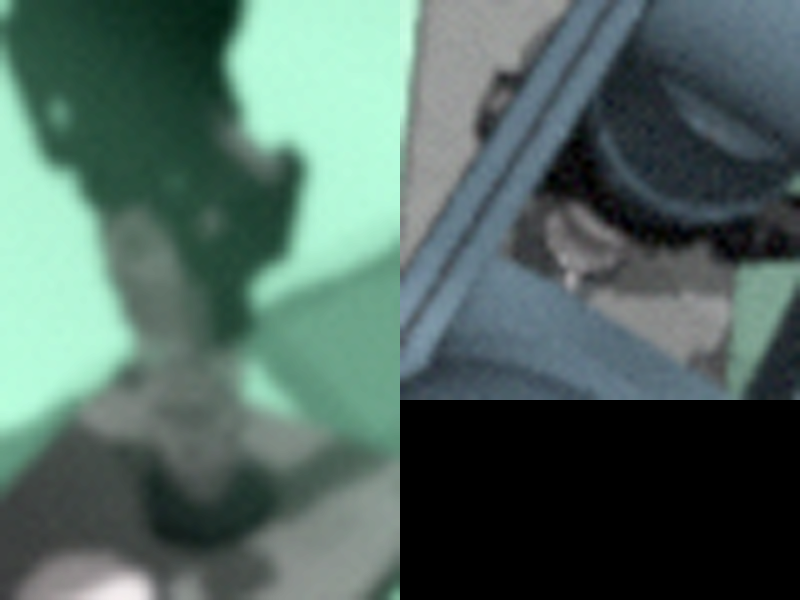

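The spring is around the rod and collar in the scene view, and the top view shows the tail at about (572,280), still pointing to -x. The tail is now below the upper collar. Going down to the lower one.

Call:
move_arm(rows=[0,0,0,0,0,0.004,-1,0,0,0,0,0,0.008,-1,0,0,0,0,0,0.012,-1,0,0,0,0,0,0.014,-1,0,0,0,0,0,0.016,-1,0,0,0,0,0,0.018,-1,0,0,0,0,0,0.018,-1])

```text
t: 10.75
tool_pos: [0.5662, -0.2139, 0.2689]
orientation: [0.574, 3.088, -0.0]
ft_force: [-1.1, 0.9, 2.4]
width: 0.039
```

Call:
move_arm(rows=[0,0,0,0,0,0,-1])

```text
t: 10.88
tool_pos: [0.5662, -0.2139, 0.2689]
orientation: [0.574, 3.088, -0.0]
ft_force: [-1.0, 0.6, 2.9]
width: 0.0393
```

Call:
move_arm(rows=[0,0,0,0,0,0,-1])

```text
t: 11.0
tool_pos: [0.5662, -0.2139, 0.2688]
orientation: [0.574, 3.088, -0.0]
ft_force: [-0.2, 0.4, 1.6]
width: 0.0391
```

The force is about +2.5 N, so the tail is caught on the lower collar. In the first top picture the lower collar's lit arc ends at about 170–175°, so the slot is probably towards -y, at a larger world yaw. I'll twist that way in 5° steps.

Call:
move_arm(rows=[0,0,-0.03,0,0,0,-1,0,0,-0.06,0,0,0,-1,0,0,-0.09,0,0,0,-1,0,0,-0.09,0,0,0,-1,0,0,-0.09,0,0,0,-1])

```text
t: 11.62
tool_pos: [0.5662, -0.2138, 0.2687]
orientation: [0.435, 3.111, 0.0]
ft_force: [-0.8, 0.8, 3.1]
width: 0.039
```

Call:
move_arm(rows=[0,0,0,0,0,0,-1])

```text
t: 11.75
tool_pos: [0.5662, -0.2139, 0.2687]
orientation: [0.435, 3.111, 0.0]
ft_force: [0.1, 1.0, 2.4]
width: 0.0391
```

Call:
move_arm(rows=[0,0,-0.03,0,0,0,-1,0,0,-0.06,0,0,0,-1,0,0,-0.09,0,0,0,-1,0,0,-0.09,0,0,0,-1,0,0,-0.09,0,0,0,-1])

```text
t: 12.38
tool_pos: [0.5662, -0.214, 0.2687]
orientation: [0.295, 3.128, -0.0]
ft_force: [-0.5, 0.6, 3.0]
width: 0.0392
```

Call:
move_arm(rows=[0,0,0,0,0,0,-1])

```text
t: 12.5
tool_pos: [0.5662, -0.214, 0.2687]
orientation: [0.295, 3.128, -0.0]
ft_force: [-0.6, 1.8, 2.8]
width: 0.039
```

Call:
move_arm(rows=[0,0,-0.03,0,0,0,-1,0,0,-0.06,0,0,0,-1,0,0,-0.09,0,0,0,-1,0,0,-0.09,0,0,0,-1,0,0,-0.09,0,0,0,-1])

```text
t: 13.12
tool_pos: [0.5662, -0.2139, 0.2686]
orientation: [0.154, 3.138, -0.0]
ft_force: [-0.3, 1.0, 2.0]
width: 0.0392
```

Call:
move_arm(rows=[0,0,0,0,0,0,-1])

```text
t: 13.25
tool_pos: [0.5662, -0.2139, 0.2686]
orientation: [-0.154, -3.138, 0.0]
ft_force: [-0.6, 1.4, 3.0]
width: 0.039
```

Call:
move_arm(rows=[0,0,-0.03,0,0,0,-1,0,0,-0.06,0,0,0,-1,0,0,-0.09,0,0,0,-1,0,0,-0.09,0,0,0,-1,0,0,-0.09,0,0,0,-1])

```text
t: 13.88
tool_pos: [0.5662, -0.214, 0.2687]
orientation: [0.012, 3.142, -0.0]
ft_force: [0.5, 0.3, 2.5]
width: 0.0389
```

Call:
move_arm(rows=[0,0,0,0,0,0,-1])

```text
t: 14.0
tool_pos: [0.5662, -0.214, 0.2686]
orientation: [0.013, 3.142, -0.0]
ft_force: [-0.5, 0.4, 3.0]
width: 0.0388
```

Call:
move_arm(rows=[0,0,-0.03,0,0,0,-1,0,0,-0.06,0,0,0,-1,0,0,-0.09,0,0,0,-1,0,0,-0.09,0,0,0,-1,0,0,-0.09,0,0,0,-1])

```text
t: 14.62
tool_pos: [0.5662, -0.2142, 0.2684]
orientation: [0.129, -3.139, 0.001]
ft_force: [-0.4, -1.3, -0.6]
width: 0.039
```

Call:
move_arm(rows=[0,0,0,0,0,0,-1])

```text
t: 14.75
tool_pos: [0.5662, -0.2142, 0.2685]
orientation: [0.129, -3.139, 0.001]
ft_force: [0.0, -1.6, -0.0]
width: 0.0391
```

The upward force vanished at a tail yaw of about 194°, so the tail dropped into the lower slot. Going down in small steps.

Call:
move_arm(rows=[0,0,-0.02,0,0,0,-1,0,0,-0.02,0,0,0.001,-1,0,0,-0.02,0,0,0.002,-1,0,0,-0.02,0,0,0.003,-1,0,0,-0.02,0,0,0.004,-1,0,0,-0.02,0,0,0.004,-1])

```text
t: 15.5
tool_pos: [0.5662, -0.2139, 0.2646]
orientation: [0.16, -3.137, 0.0]
ft_force: [-0.0, -2.2, -0.5]
width: 0.0388
```

Call:
move_arm(rows=[0,0,0,0,0,0,-1])

```text
t: 15.62
tool_pos: [0.5662, -0.2139, 0.2646]
orientation: [0.16, -3.137, 0.0]
ft_force: [0.3, -2.1, -0.6]
width: 0.0389
```

```bash
python3 -c "
from h import *
delta((.5663,-.2140,.251))"
```

```text
t 15.62 pos [ 0.5662 -0.2139  0.2646] jaw yaw 95.86 tilt [-0.0001 -0.    ] F [ 0.34 -2.15 -0.63] tau [-0.392  0.019 -0.016] w 0.0389 q [-0.55  0.48  1.58 -0.    1.09 -2.22]
shift [-0.0001 -0.0001  0.0136] turn [-0.     -0.0001 -0.    ]
```

Call:
move_arm(rows=[0,0,-0.02,0,0,0,-1,0,0,-0.03,0,0,0,-1,0,0,-0.03,0,0,0,-1])

```text
t: 16.0
tool_pos: [0.5662, -0.2138, 0.2646]
orientation: [0.208, -3.135, -0.0]
ft_force: [0.8, -1.3, -0.3]
width: 0.0392
```

```bash
python3 -c "
from h import *
delta((.5663,-.2140,.251))"
```

```text
t 16.0 pos [ 0.5662 -0.2138  0.2646] jaw yaw 97.59 tilt [-0.0001  0.0002] F [ 0.78 -1.28 -0.3 ] tau [-0.333  0.02   0.043] w 0.0392 q [-0.55  0.48  1.58  0.    1.09 -2.25]
shift [-0.0001 -0.0002  0.0136] turn [ 0.0002 -0.0001  0.    ]
```

A small side force (about 1.5–2 N along -y) suggests the coils are brushing the collar. I'll ease 0.7 mm towards -y and continue down.

Call:
move_arm(rows=[0,0,0,0,-0.0007,0,-1,0,0,0,0,-0.0007,0.001,-1,0,0,0,0,-0.0007,0.002,-1,0,0,0,0,-0.0007,0.003,-1,0,0,0,0,-0.0007,0.004,-1,0,0,0,0,-0.0007,0.004,-1])

```text
t: 16.75
tool_pos: [0.5663, -0.2145, 0.2605]
orientation: [0.208, -3.135, -0.0]
ft_force: [0.7, 0.4, -0.9]
width: 0.039
```

```bash
python3 -c "
from h import *
delta((.5663,-.2140,.251))"
```

```text
t 16.75 pos [ 0.5663 -0.2145  0.2605] jaw yaw 97.57 tilt [-0.0002  0.0001] F [ 0.67  0.39 -0.86] tau [0.044 0.019 0.031] w 0.039 q [-0.55  0.48  1.58  0.    1.08 -2.25]
shift [-0.0001  0.0005  0.0095] turn [ 0.0002 -0.0002  0.    ]
```

Call:
move_arm(rows=[0,0,0,0,0,0.001,-1,0,0,0,0,0,0.002,-1,0,0,0,0,0,0.003,-1,0,0,0,0,0,0.004,-1,0,0,0,0,0,0.005,-1,0,0,0,0,0,0.006,-1,0,0,0,0,0,0.007,-1,0,0,0,0,0,0.007,-1])

```text
t: 17.75
tool_pos: [0.5663, -0.2146, 0.2536]
orientation: [0.208, -3.135, -0.0]
ft_force: [0.0, 0.2, -1.6]
width: 0.0387
```

Call:
move_arm(rows=[0,0,0,0,0,0.001,-1,0,0,0,0,0,0.001,-1])

```text
t: 18.0
tool_pos: [0.5663, -0.2146, 0.2526]
orientation: [0.208, -3.135, -0.0]
ft_force: [1.3, 1.4, -1.3]
width: 0.0389
```

Call:
move_arm(rows=[0,0,0,0,0,0.001,-1,0,0,0,0,0,0.001,-1])

```text
t: 18.25
tool_pos: [0.5663, -0.2146, 0.2518]
orientation: [-0.207, 3.135, -0.0]
ft_force: [-1.2, 0.0, 1.7]
width: 0.0391
```

Call:
move_arm(rows=[0,0,0,0,0,0,-1])

```text
t: 18.38
tool_pos: [0.5663, -0.2146, 0.2519]
orientation: [-0.208, 3.134, -0.0]
ft_force: [-0.3, 0.8, 0.7]
width: 0.0387
```

Contact at TCP z = 0.252 matches the predicted home height of 0.2517, with a light force of about 2 N. Easing off slightly and releasing.

Call:
move_arm(rows=[0,0,0,0,0,-0.0004,-1,0,0,0,0,0,-0.0004,0.3,0,0,0,0,0,-0.0004,0.6,0,0,0,0,0,-0.0004,1,0,0,0,0,0,-0.0004,1,0,0,0,0,0,-0.0004,1,0,0,0,0,0,-0.0004,1,0,0,0,0,0,-0.0004,1])

```text
t: 19.38
tool_pos: [0.5663, -0.2146, 0.2521]
orientation: [-0.208, 3.135, -0.0]
ft_force: [0.4, -0.6, 0.2]
width: 0.0857
```

```bash
python3 -c "
from h import *
import pickle
from rig import eyes
delta((.5663,-.2140,.251))
c=eyes.capture('scene'); cv2.imwrite('pics/k.png',crop(c,180,250,130,225,6))"
```

```text
t 19.38 pos [ 0.5663 -0.2146  0.2521] jaw yaw 97.58 tilt [ 0. -0.] F [ 0.35 -0.62  0.22] tau [-0.004 -0.008 -0.012] w 0.0857 q [-0.55  0.49  1.59 -0.    1.06 -2.25]
shift [-0.0001  0.0006  0.0011] turn [-0.  0.  0.]
```

View pics/k.png

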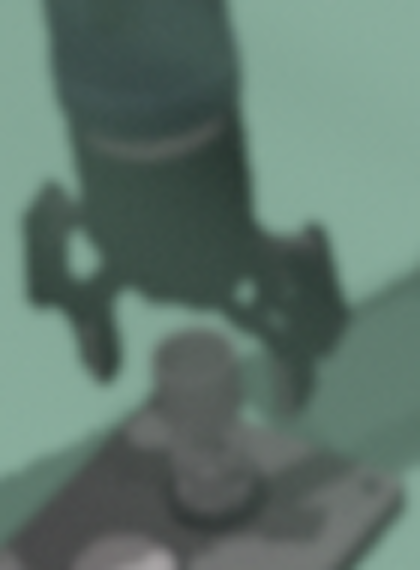

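The picture shows the spring upright on the foot at about (205,430), with the fingers open and clear on both sides. Retreating straight up, then away.

Call:
move_arm(rows=[0,0,0,0,0,-0.01,1,0,0,0,0,0,-0.03,1,0,0,0,0,0,-0.07,1,0,0,0,0,0,-0.12,1,0,0,0,0,0,-0.16,1,0,0,0,0,0,-0.16,1])

```text
t: 20.18
tool_pos: [0.5668, -0.2148, 0.4173]
orientation: [-0.207, 3.127, -0.008]
ft_force: [0.4, 0.9, -0.3]
width: 0.0852
```

```bash
python3 -c "
from h import *
delta((.35,.15,.412))"
```

```text
t 20.18 pos [ 0.5668 -0.2148  0.4173] jaw yaw 97.58 tilt [ 0.0079 -0.0048] F [ 0.36  0.94 -0.31] tau [-0.054  0.023 -0.033] w 0.0852 q [-0.55  0.35  1.38 -0.    1.41 -2.25]
shift [0.1668 0.3903 0.0018] turn [-0.0058  0.0072  0.    ]
```

Call:
move_arm(rows=[0,0,0,0.02,0.05,0,1,0,0,0,0.045,0.105,0,1,0,0,0,0.07,0.16,0,1,0,0,0,0.09,0.21,0,1,0,0,0,0.11,0.26,0,1,0,0,0,0.13,0.31,0,1,0,0,0,0.13,0.31,0,1,0,0,0,0.13,0.31,0,1])

```text
t: 21.18
tool_pos: [0.3966, 0.0755, 0.412]
orientation: [-0.209, 3.134, -0.001]
ft_force: [0.4, -0.2, 1.2]
width: 0.0849
```

```bash
python3 -c "
from h import *
from rig import eyes
V=[]
for n,b in (('scene',(180,250,165,235)),('top',(310,380,170,240))):
    c=eyes.capture(n); V.append(crop(c,*b,5)); W=cloud(c); x,y,z=np.moveaxis(W,-1,0)
    m=(z>.108)&(z<.13)&(np.hypot(x-.566,y+.214)<.035)
    print(n,m.sum(),'top z',np.nanpercentile(W[m][:,2],[10,50,90]),cv2.minEnclosingCircle(W[m][:,:2].astype(np.float32)))
    m=(z>.03)&(z<.06)&(np.hypot(x-.566,y+.214)<.035); print(W[m].mean(0))
    cv2.imwrite(f'pics/full_{n}.png',cv2.cvtColor(c['frame'],cv2.COLOR_RGB2BGR))
cv2.imwrite('pics/l.png',np.clip(np.hstack(V)*1.4,0,255).astype(np.uint8))
delta((.35,.15,.412))"
```

```text
scene 102 top z [0.10991377 0.11553782 0.11948404] ((0.5662074089050293, -0.21428318321704865), 0.022313838824629784)
[ 0.57375394 -0.20873776  0.04116209]
top 71 top z [0.11115038 0.11533348 0.11891245] ((0.565139651298523, -0.2132716029882431), 0.020758621394634247)
[ 0.55478373 -0.20759297  0.03869855]
t 21.27 pos [0.3971 0.0748 0.4119] jaw yaw 97.51 tilt [-0.0001 -0.0004] F [-0.26  0.24  0.53] tau [-0.032 -0.036 -0.005] w 0.0857 q [-0.09 -0.02  1.84 -0.    1.32 -1.79]
shift [ 0.0369  0.0807 -0.0001] turn [-0.0003 -0.0001 -0.    ]
```

View pics/l.png

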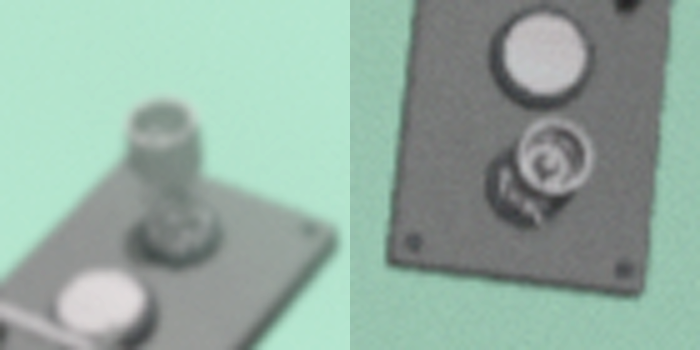

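View pics/full_scene.png

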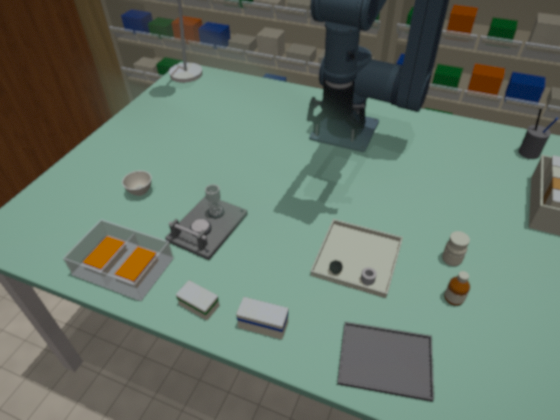

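The spring stands upright on the foot. Its top measures about 0.1155 m (expected 0.116) and it is concentric with the rod. In the full scene view the other items are where they started and the arm is clear. Handing in.

```bash
python3 -c "
from rig import arm
print(arm.finish_job())"
```

```text
the job is handed in; nothing more can be done
None
```

The spring now sits home on the rod's foot, upright and released, and I handed the job in at about 21 s of the 72 s allowed.

- **How it went on:** I gripped the spring by its sleeve and turned it to match the upper slot, which I could see in the top view. The tail passed that slot without snagging. It caught on the lower collar, so I pressed with about 3 N and twisted it about 25° in 5° steps until it dropped through.
- **Forces:** No reading I took on the tool was above about 3.5 N. A small side rub of about 2 N in the lower slot went away after I shifted the tool 0.7 mm.
- **Final checks:** The foot touched at tool height 0.252 m, against 0.2517 m expected. Both cameras put the sleeve's top at about 0.1155 m, against 0.116 m for an uncompressed spring. Its centre is within 1–2 mm of the rod axis.
- **Surroundings:** In the last scene picture, by eye, nothing else had moved and the arm was clear of everything.
- **Disagreements:** None beyond the 1–3 mm difference between the two cameras in where they placed things.

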